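Start the clamp bolt on the RF load fixture

ROBOT

A 6-joint arm with a two-finger parallel gripper is mounted at the origin on the work surface. World frame = base frame: x ahead of the robot, y to its left, z up, the work surface at z = 0. Lengths are in m, angles in rad, forces in N, time in s.
With the tool pointing down it reaches from about 0.375 to 0.9 m from the base axis. Payload 3.1 kg.
Tool frame: the origin (TCP) lies on the centre line of the jaws, within the pads' length; the fingertips stand 19 mm ahead of it and the grasp point (between the pads) is the TCP; z points along the fingers, y is the line along which they close (so a half turn about z gives the same grasp; the last joint's range is limited). The gripper opens to 85 mm and grips with 20 to 120 N. Pads are 22 mm wide; open, the fingers measure 114 mm over their backs; the gripper's body (76 mm by 85 mm) begins 54 mm behind the grasp point. The pads swing forward as they close: fully open they stand 13 mm farther back than shut.
Start: joints at [1.081, 0.527, 1.433, -0, 1.181, -0.178], TCP at [0.192, 0.595, 0.25] pointing down, gripper open.
Joint ranges: [-3.08, 3.08], [-0.75, 2.2], [0.22, 2.44], [-1.43, 4.57], [0, 2.65], [-2.85, 2.85]. Speed limits (rad/s): [2.79, 2.79, 3.14, 3.14, 3.14, 3.14].

INTERFACE

Orientations are given as a unit quaternion [x, y, z, w].
In Python, from station import manip gives the robot as it stands.
- The arm moves only by the tool servo_tool, never from a script. Its argument "rows" is a list that holds one entry, the list of rows, each a list of 7 numbers: the turn, a rotation vector about the tool's x, y, z in degrees, then the shift along the tool's x, y, z in m, then the gripper command: -1 is shut, 1 is fully open, values between are in proportion. In form: [[[wx, wy, wz, tx, ty, tz, jaw], ...]]. A call has 1 to 8 rows; each row shifts and turns the commanded pose from where the row before left it, along the tool's axes as they then stand; what a row does not reach is not made up. A row lasts 1/12 s, in which the tool goes at most 41.7 mm and 7.16 degrees, less where a joint would pass 70% of its speed; a pose out of reach is approached as far as the arm can. A call is refused whole if a number of a shift passes 0.0417 or a number of a turn 7.16, either way. A call with a gripper value outside its range is refused whole. The fingers move at their own pace and stop on an object; "squeeze" is the grip in N (left out, the last holds). Time passes only in rows, so rows that do not move let the fingers close. It gives the time, the measured TCP pose, the force, the opening and the grip force at its end, in the units of the state.
- manip.sense(): the state, without advancing time (a new reading comes with each control period).
- manip.snapshot(name): name is "scene" or "side" or "wrist"; returns the picture (384x512x3 uint8, blue, green, red); there is no depth.
- manip.camera_info(name): a dict with "K" (3x3 intrinsics, pixels), "k1" (the pictures are not rectified: a ray, as slopes to the right and down, at radius r is drawn at 1 + k1 r^2 times it, then the intrinsics apply), "camera_from_world" (4x4, takes a point from world to camera coordinates). Camera axes: x right, y down, z forward; pixel columns grow to the right and rows downward; lengths in m; the calibration is good to about 2 mm. A picture is of the moment at which its call begins: read the wrist's pose just before it. camera_info takes no time and is no camera call; for the wrist camera it gives the pose at the moment of the call.
- manip.sign_off(): hands the job in; it is judged then, once.
The state is a dict: "t": time; "q": joint angles; "qd": joint speeds; "tau": joint torques, N m; "tcp_pos": TCP position; "tool_rot": TCP orientation; "force": force on the tool from outside, world axes, zero at the start; "ft_torque": the same for the moment, N m; "finger_gap": opening from 0.0 (shut) to 1.0 (fully open); "gripper_force": force on a finger pad.
Only numpy, scipy, OpenCV 4.12 (cv2) and the standard library are available. Lean on these libraries where they do the work, as an engineer would, in place of code of your own. Each camera call takes 0.05 s, during which the arm holds its last target. There are 200 camera calls.

TASK

Start the orange T-handled bolt in the brass boss of the clamp fixture the way a careful fitter does: turn it backward (anticlockwise seen from above) until it drops off the thread's edge by one thread, then turn it forward (clockwise) one full turn from there, to within about a quarter turn. Finish while still gripping the orange handle firmly, with the bolt started and at rest, wound no further in; leave the tape rolls and the screw cup where they stand.

Things in the scene. Friction and masses are not known exactly. Their poses are not given: they have to be found in the camera images.
- bolt_handle (a point): Centre (half-way up, on the upright bolt axis) of the orange T-handle, a bar 66 mm long, 14 thick, 20 high, along this point's x; z is up. White dot on top of its +x end. Below the bar: neck 14 mm across, 16 high. The bolt (0.3 to 0.5 kg) is captive: it cannot tilt, shift sideways or be pulled out, turns easily (about 0.02 N m) and stays where left.
- bolt_flange (a point): Centre of the top of the steel flange, 38 mm across, 26 mm below the handle's centre. Under it the threaded shank (24 mm) enters the boss. At the start the bolt rests on the edge of the first thread, not caught. Turned backward it creeps up 1 to 2 mm, and 0.6 to 2 rad from the start it can fall 8 mm straight down. Squeezing or twisting fingers may hold it up by friction: open them and it falls.
- bolt_turn (a joint): Turn of the bolt, rad: 0 at the start, positive forward (clockwise from above), negative backward; counts on over several turns.
- bolt_depth (a joint): Bolt travel, m, positive down; 0 at the top of the thread's edge, where the handle's centre is 114 mm above the table. Starts at 0.0007 to 0.0025, about 0.008 after the drop, then 0.008 more for each turn forward (right-hand thread): about 0.016 after one turn. Bottoms at 0.026.
- fixture: Clamp fixture, fixed. Origin on the table under the bolt axis. Steel nut plate 110 mm (its x) by 220 (its y, -70 to +150), 8 thick; brass threaded boss 44 mm across round the bolt axis; finned aluminium RF load 64 x 64 mm centred 92 mm along +y; flat strap 36 mm wide over both, its top 56 mm above the table. Only the bolt stands higher.
- tape_yellow_mid (a point): Centre (half-way up) of a yellow tape roll, 64 mm in diameter, 34 mm high, standing loose on the bench. Leave alone.
- tape_white_mid (a point): Centre (half-way up) of a white tape roll, 64 mm in diameter, 34 mm high, standing loose on the bench. Leave alone.
- screw_cup_mid (a point): Centre (half-way up) of a small blue screw cup, 60 mm in diameter, 35 mm high, standing loose on the bench. Leave alone.

How it is judged:
By the outcome, as a careful person would: the job done as asked, in the order asked, and still so for the second after the job is handed in, while the arm keeps its last pose, push and grip.
It also fails if it takes over 72 s, if anything falls off the work surface, if the arm or the gripper's body presses on something with over 40 N, if the wrist force passes 120 N, or if a joint passes its speed limit or range.

## Working session

There is one attempt and no reset: what is moved stays moved. The work goes in short steps, Python scripts to look and compute and a tool call to move; the robot and the scene stay as the last step left them, time stands still between calls to the robot, and variables do not carry over. Pictures are saved under pics/ and viewed, at most 10 in all, crops included, and the job is handed in when it is done.

Besides the shell and the picture viewer there is one more tool, called after "Emit:" by a JSON object that holds its "method" and its "body", one argument or row to a line. servo_tool: Moves the arm, as the interface text tells. Its arguments: {"type":"object","properties":{"rows":{"type":"array","items":{"type":"array","items":{"type":"array","items":{"type":"number"}}}},"squeeze":{"type":"number"}},"required":["rows"]}

```bash
mkdir -p pics; cat > h.py <<'E'
import numpy as np, cv2
from station import manip
def ray(ci,u,v):
    K=np.array(ci["K"]);T=np.array(ci["camera_from_world"])
    p=cv2.undistortPoints(np.array([[[u,v]]],float),K,np.array([ci["k1"],0,0,0.]))[0,0]
    # refine: forward model 1+k1 r^2
    R=T[:3,:3];o=-R.T@T[:3,3];return o,R.T@np.array([p[0],p[1],1])
def onplane(ci,u,v,z):
    o,d=ray(ci,u,v);return o+d*(z-o[2])/d[2]
def orange(im):
    h=cv2.cvtColor(im,cv2.COLOR_BGR2HSV)
    return cv2.inRange(h,(5,150,110),(17,255,255))
E
python3 - <<'E'
from h import *
s=manip.sense();print({k:np.round(v,3).tolist() for k,v in s.items()})
ims=[]
for n in("scene","side","wrist"):
    ci=manip.camera_info(n);im=manip.snapshot(n);cv2.imwrite(f"pics/{n}0.png",im);ims.append(im)
    m=orange(im);c,_=cv2.findContours(m,0,2)
    for k in sorted(c,key=cv2.contourArea)[-3:]:
        if cv2.contourArea(k)>20:
            (u,v),wh,a=cv2.minAreaRect(k);print(n,u,v,wh,a,onplane(ci,u,v,.114),onplane(ci,u,v,.122))
ims=[cv2.resize(i,(400,300)) for i in ims]+[np.zeros((300,400,3),np.uint8)]
cv2.imwrite("pics/all0.png",np.vstack([np.hstack(ims[:2]),np.hstack(ims[2:])]))
E
```

```text
{'t': 0.0, 'q': [1.081, 0.529, 1.434, 0.0, 1.181, -0.178], 'qd': [0.001, -0.001, 0.001, -0.001, 0.001, 0.0], 'tau': [0.001, -44.235, -17.802, -0.0, 0.008, 0.0], 'tcp_pos': [0.191, 0.594, 0.249], 'tool_rot': [0.155, 0.988, -0.001, -0.0], 'force': [-0.433, 0.15, -0.429], 'ft_torque': [-0.03, -0.04, -0.011], 'gripper_force': 0.0, 'finger_gap': 0.998}
scene 281.0 149.0 (12.0, 4.0) 90.0 [0.52496557 0.11271732 0.114     ] [0.53320453 0.11019536 0.122     ]
side 182.75863647460938 178.10345458984375 (11.792459487915039, 37.37046432495117) 85.2363510131836 [0.53761926 0.10611258 0.114     ] [0.5344585  0.09458251 0.122     ]
```

View pics/all0.png

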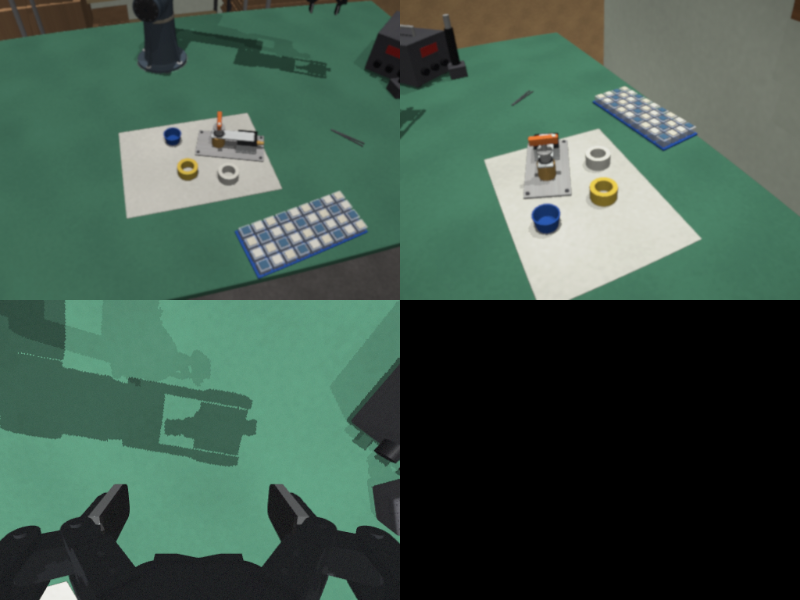

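Emit:
{"method": "servo_tool", "body": {
  "rows": [
    [[0, 0, 0, -0.0295, -0.0226, 0, 1], [0, 0, 0, -0.0295, -0.0226, 0, 1], [0, 0, 0, -0.0295, -0.0226, 0, 1], [0, 0, 0, -0.0295, -0.0226, 0, 1], [0, 0, 0, -0.0295, -0.0226, 0, 1], [0, 0, 0, -0.0295, -0.0226, 0, 1], [0, 0, 0, -0.0295, -0.0226, 0, 1], [0, 0, 0, -0.0295, -0.0226, 0, 1]]
  ]
}}

```text
t: 0.82
tcp_pos: [0.3614, 0.3487, 0.2502]
tool_rot: [0.155, 0.988, -0.0, -0.0]
force: [1.1, 0.0, -0.2]
finger_gap: 1.003
gripper_force: 0.0
```

Emit:
{"method": "servo_tool", "body": {
  "rows": [
    [[0, 0, 0, -0.0295, -0.0226, 0, 1], [0, 0, 0, -0.0295, -0.0226, 0, 1], [0, 0, 0, -0.0295, -0.0226, 0, 1], [0, 0, 0, -0.0295, -0.0226, 0, 1], [0, 0, 0, -0.0295, -0.0226, 0, 1], [0, 0, 0, -0.0295, -0.0226, 0, 1], [0, 0, 0, -0.0295, -0.0226, 0, 1], [0, 0, 0, -0.0295, -0.0226, 0, 1]]
  ]
}}

```text
t: 1.48
tcp_pos: [0.5306, 0.1042, 0.2502]
tool_rot: [0.155, 0.988, 0.0, -0.0]
force: [0.8, 1.6, -0.2]
finger_gap: 1.0
gripper_force: 0.0
```

Emit:
{"method": "servo_tool", "body": {
  "rows": [
    [[0, 0, 7, 0, 0, 0, 1], [0, 0, 7, 0, 0, 0, 1], [0, 0, 7, 0, 0, 0, 1], [0, 0, 7, 0, 0, 0, 1], [0, 0, 7, 0, 0, 0, 1], [0, 0, 7, 0, 0, 0, 1], [0, 0, 7, 0, 0, 0, 1], [0, 0, 7, 0, 0, 0, 1]]
  ]
}}

```text
t: 2.15
tcp_pos: [0.5298, 0.1059, 0.25]
tool_rot: [0.603, 0.798, -0.0, -0.0]
force: [0.3, 0.4, -0.2]
finger_gap: 0.998
gripper_force: 0.0
```

Emit:
{"method": "servo_tool", "body": {
  "rows": [
    [[0, 0, 7, 0, 0, 0, 1], [0, 0, 7, 0, 0, 0, 1], [0, 0, 7, 0, 0, 0, 1], [0, 0, 7, 0, 0, 0, 1], [0, 0, 7, 0, 0, 0, 1], [0, 0, 7, 0, 0, 0, 1], [0, 0, 7, 0, 0, 0, 1], [0, 0, 7, 0, 0, 0, 1]]
  ]
}}

```text
t: 2.82
tcp_pos: [0.5298, 0.1059, 0.25]
tool_rot: [0.907, 0.421, -0.0, -0.0]
force: [0.4, 1.1, 1.4]
finger_gap: 1.0
gripper_force: 0.0
```

Emit:
{"method": "servo_tool", "body": {
  "rows": [
    [[0, 0, 7, 0, 0, 0, 1], [0, 0, 7, 0, 0, 0, 1], [0, 0, 7, 0, 0, 0, 1], [0, 0, 7, 0, 0, 0, 1], [0, 0, 7, 0, 0, 0, 1], [0, 0, 7, 0, 0, 0, 1], [0, 0, 7, 0, 0, 0, 1], [0, 0, 0, 0, 0, 0, 1]]
  ]
}}

```text
t: 3.48
tcp_pos: [0.5298, 0.1059, 0.2501]
tool_rot: [1.0, 0.009, -0.0, -0.0]
force: [0.2, -0.4, 0.9]
finger_gap: 1.0
gripper_force: 0.0
```

```bash
python3 - <<'E'
from h import *
s=manip.sense();print({k:np.round(v,3).tolist() for k,v in s.items()})
for n in("scene","side","wrist"):
    ci=manip.camera_info(n);im=manip.snapshot(n);cv2.imwrite(f"pics/{n}1.png",im)
    m=orange(im);c,_=cv2.findContours(m,0,2)
    for k in sorted(c,key=cv2.contourArea)[-3:]:
        if cv2.contourArea(k)>20:
            (u,v),wh,a=cv2.minAreaRect(k);b=cv2.boxPoints(((u,v),wh,a))
            print(n,u,v,wh,a,onplane(ci,u,v,.114),onplane(ci,u,v,.122));print([onplane(ci,*p,.122)[:2].round(4).tolist() for p in b])
E
```

```text
{'t': 3.483, 'q': [-0.01, 0.414, 1.645, 0.0, 1.083, 1.543], 'qd': [-0.0, 0.0, -0.002, -0.001, 0.002, -0.165], 'tau': [-0.005, -37.469, -16.358, 0.003, 0.001, 0.698], 'tcp_pos': [0.53, 0.106, 0.25], 'tool_rot': [1.0, 0.009, -0.0, -0.0], 'force': [0.203, -0.43, 0.936], 'ft_torque': [-0.023, -0.031, 0.046], 'gripper_force': 0.0, 'finger_gap': 1.0}
scene 280.5 149.0 (3.0, 12.0) 0.0 [0.52470467 0.1115396  0.114     ] [0.5329465  0.10903062 0.122     ]
[[0.5522, 0.1003], [0.5116, 0.1109], [0.5132, 0.118], [0.5537, 0.1072]]
side 183.19264221191406 178.61886596679688 (10.864289283752441, 36.485904693603516) 84.80557250976562 [0.5377778  0.10425563 0.114     ] [0.53461397 0.09276151 0.122     ]
[[0.5093, 0.1184], [0.5695, 0.0996], [0.5591, 0.068], [0.5012, 0.0862]]
wrist 252.30259704589844 173.11683654785156 (14.591137886047363, 72.1175537109375) 17.744670867919922 [0.53850605 0.10699912 0.114     ] [0.54039607 0.10700552 0.122     ]
[[0.5107, 0.1223], [0.5718, 0.1043], [0.5684, 0.0926], [0.5068, 0.1099]]
```

View pics/wrist1.png

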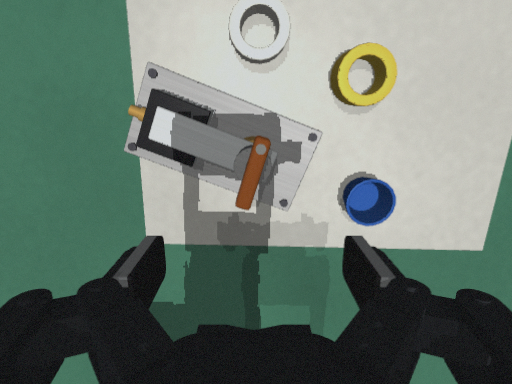

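Emit:
{"method": "servo_tool", "body": {
  "rows": [
    [[0, 0, 5.8, 0, 0, 0, 1], [0, 0, 5.8, 0, 0, 0, 1], [0, 0, 5.8, 0, 0, 0, 1], [0, 0, 0, 0.0093, -0.0038, 0.03, 1], [0, 0, 0, 0, 0, 0.035, 1], [0, 0, 0, 0, 0, 0.035, 1], [0, 0, 0, 0, 0, 0.034, 1], [0, 0, 0, 0, 0, 0, 0.2]]
  ]
}}

```text
t: 4.3
tcp_pos: [0.5355, 0.1068, 0.1103]
tool_rot: [0.99, -0.141, -0.007, 0.001]
force: [-1.2, 0.9, 0.9]
finger_gap: 0.881
gripper_force: 0.0
```

Emit:
{"method": "servo_tool", "body": {
  "rows": [
    [[0, 0, 0, 0, 0, 0, -0.2], [0, 0, 0, 0, 0, 0, -0.5], [0, 0, 0, 0, 0, 0, -0.5], [0, 0, 0, 0, 0, 0, -0.5]]
  ],
  "squeeze": 30
}}

```text
t: 4.63
tcp_pos: [0.5416, 0.107, 0.1187]
tool_rot: [0.99, -0.141, 0.002, -0.0]
force: [0.2, -0.4, 0.4]
finger_gap: 0.299
gripper_force: 0.0
```

```bash
python3 - <<'E'
from h import *
s=manip.sense();print({k:np.round(v,3).tolist() for k,v in s.items()})
im=manip.snapshot("side");cv2.imwrite("pics/side2.png",im)
w=manip.snapshot("wrist")
a=cv2.resize(im[120:240,100:260],(400,300),interpolation=2);b=cv2.resize(w,(400,300))
cv2.imwrite("pics/c2.png",np.hstack([a,b]))
E
```

```text
{'t': 4.633, 'q': [-0.007, 0.619, 1.732, 0.0, 0.786, 1.847], 'qd': [-0.001, 0.001, 0.009, 0.0, -0.003, 0.001], 'tau': [-0.03, -41.05, -11.009, -0.001, -0.007, -0.003], 'tcp_pos': [0.542, 0.107, 0.119], 'tool_rot': [0.99, -0.141, 0.002, -0.0], 'force': [0.181, -0.404, 0.402], 'ft_torque': [0.002, 0.022, 0.026], 'gripper_force': 0.0, 'finger_gap': 0.299}
```

View pics/c2.png

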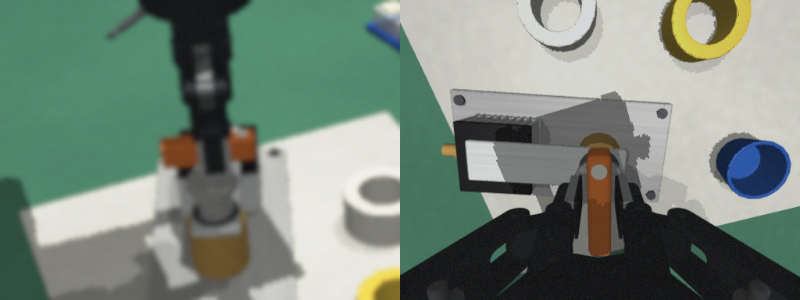

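Emit:
{"method": "servo_tool", "body": {
  "rows": [
    [[0, 0, 0, 0, 0, 0.003, -0.5], [0, 0, 0, 0, 0, 0, -1], [0, 0, 0, 0, 0, 0, -1], [0, 0, 0, 0, 0, 0, -1], [0, 0, 0, 0, 0, 0, -1]]
  ]
}}

```text
t: 5.15
tcp_pos: [0.5402, 0.1068, 0.1137]
tool_rot: [0.99, -0.141, 0.0, 0.0]
force: [-0.3, -0.9, 4.4]
finger_gap: 0.158
gripper_force: 32.6
```

Emit:
{"method": "servo_tool", "body": {
  "rows": [
    [[0, 0, -5, 0, 0, -0.0002, -1], [0, 0, -7, 0, 0, -0.0002, -1], [0, 0, -7, 0, 0, -0.0002, -1], [0, 0, -7, 0, 0, -0.0002, -1], [0, 0, -7, 0, 0, -0.0002, -1], [0, 0, 0, 0, 0, 0, -1], [0, 0, 0, 0, 0, 0, -0.4], [0, 0, 0, 0, 0, 0, -0.4]]
  ]
}}

```text
t: 5.82
tcp_pos: [0.5397, 0.1068, 0.114]
tool_rot: [0.99, 0.145, -0.0, 0.0]
force: [-0.3, 0.5, 0.2]
finger_gap: 0.3
gripper_force: 0.0
```

```bash
cat >> h.py <<'E'
def zrow(ci,u,v,x=.5395,y=.107):
    o,d=ray(ci,u,v);n=np.array([d[0],d[1]]);t=n@(np.array([x,y])-o[:2])/(n@n);return o[2]+t*d[2]
def check(tag):
    s=manip.sense();print({k:np.round(s[k],4).tolist() for k in("t","tcp_pos","tool_rot","force","ft_torque","finger_gap","gripper_force")},"q6",round(s["q"][5],3))
    for n in("side","scene"):
        ci=manip.camera_info(n);im=manip.snapshot(n);cv2.imwrite(f"pics/{n}{tag}.png",im)
        b(n,ci,im)
def b(n,ci,im):
    m=orange(im);u0,v0=(150,150) if n=="side" else (265,135)
    sub=m[v0:v0+70,u0:u0+70] if n=="side" else m[v0:v0+32,u0:u0+32]
    ys,xs=np.nonzero(sub)
    if len(ys): 
        u=(xs.min()+xs.max())/2+u0;v=(ys.min()+ys.max())/2+v0
        print(n,"n",len(ys),"cols",xs.min()+u0,xs.max()+u0,"rows",ys.min()+v0,ys.max()+v0,"z %.4f"%zrow(ci,u,v))
E
python3 - <<'E'
from h import *
for n in("side","scene"):
  for i in (0,1): b(n,manip.camera_info(n),cv2.imread(f"pics/{n}{i}.png"))
b("side",manip.camera_info("side"),cv2.imread("pics/side2.png"))
check("3")
E
```

```text
side n 366 cols 164 201 rows 171 185 z 0.1134
side n 348 cols 165 201 rows 172 185 z 0.1122
scene n 64 cols 279 283 rows 143 162 z 0.1171
scene n 54 cols 279 282 rows 143 161 z 0.1187
side n 195 cols 165 201 rows 172 185 z 0.1122
{'t': 5.8167, 'tcp_pos': [0.5397, 0.1068, 0.114], 'tool_rot': [0.9895, 0.1445, -0.0005, 0.0002], 'force': [-0.331, 0.5102, 0.1735], 'ft_torque': [-0.0169, -0.0051, -0.0081], 'finger_gap': 0.2997, 'gripper_force': 0.0} q6 1.274
side n 151 cols 167 181 rows 175 189 z 0.1073
scene n 27 cols 280 288 rows 152 160 z 0.1063
```

```bash
python3 - <<'E'
from h import *
w=manip.snapshot("wrist");cv2.imwrite("pics/wrist3.png",w)
im=cv2.imread("pics/side3.png");i2=cv2.imread("pics/scene3.png")
f=lambda i,r,c:cv2.resize(i[r:r+75,c:c+100],(400,300),interpolation=2)
cv2.imwrite("pics/c3.png",np.vstack([np.hstack([f(im,150,130),f(i2,120,230)]),np.hstack([cv2.resize(w,(400,300)),f(cv2.imread("pics/side2.png"),150,130)])]))
E
```

```text
(no output)
```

View pics/c3.png

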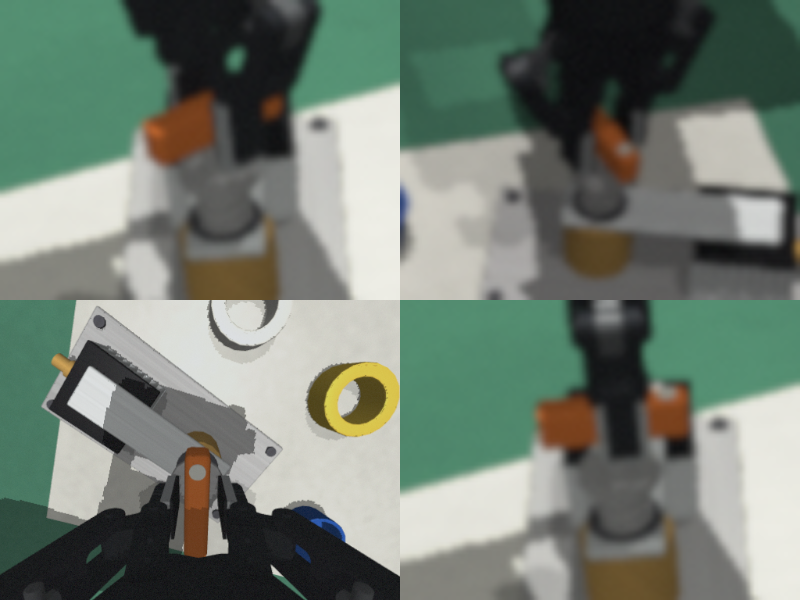

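```bash
cat >> h.py <<'E'
C=np.array([.5395,.107])
def edge(n,tag,yaw):
    """z of handle centre from leftmost / rightmost vertical bar edges seen"""
    ci=manip.camera_info(n);T=np.array(ci["camera_from_world"]);K=np.array(ci["K"])
    im=cv2.imread(f"pics/{n}{tag}.png");m=orange(im)
    k=np.zeros_like(m)
    if n=="side":k[150:215,150:215]=1
    else:k[130:175,262:300]=1
    m=cv2.bitwise_and(m,m,mask=k);nn,l,st,_=cv2.connectedComponentsWithStats(m)
    c,s=np.cos(yaw),np.sin(yaw);R=np.array([[c,-s],[s,c]])
    P=np.array([C+R@np.array([a*.033,b*.007]) for a in(1,-1) for b in(1,-1)])
    px=cv2.projectPoints(np.c_[P,np.full(4,.112)],cv2.Rodrigues(T[:3,:3])[0],T[:3,3],K,np.array([ci["k1"],0,0,0.]))[0][:,0]
    ys,xs=np.nonzero(m)
    for nm,i,col in(("L",px[:,0].argmin(),xs.min()),("R",px[:,0].argmax(),xs.max())):
        sel=ys[abs(xs-col)<=1];v=(sel.min()+sel.max())/2
        print(n,tag,nm,"pred u,v",px[i].round(1),"seen",col,v,"z %.4f"%zrow(ci,col,v,*P[i]))
def yaw():
    r=manip.sense()["tool_rot"];return 2*np.arctan2(r[1],r[0])
E
python3 - <<'E'
from h import *
print(np.degrees(yaw()))
for n,t,y in(("side","0",-.286),("side","1",-.286),("side","2",-.286),("scene","0",-.286),("side","3",yaw()),("scene","3",yaw())): edge(n,t,y)
E
```

```text
16.66786310466413
side 0 L pred u,v [164.7 178.2] seen 164 178.5 z 0.1116
side 0 R pred u,v [202.9 178.8] seen 201 176.0 z 0.1183
side 1 L pred u,v [164.7 178.2] seen 165 180.0 z 0.1082
side 1 R pred u,v [202.9 178.8] seen 201 177.0 z 0.1162
side 2 L pred u,v [164.7 178.2] seen 165 180.0 z 0.1082
side 2 R pred u,v [202.9 178.8] seen 201 177.0 z 0.1162
scene 0 L pred u,v [276.8 163.6] seen 279 152.5 z 0.1480
scene 0 R pred u,v [283.5 144.8] seen 283 152.0 z 0.0880
side 3 L pred u,v [165.7 184.3] seen 167 183.5 z 0.1133
side 3 R pred u,v [201.1 172.9] seen 181 180.0 z 0.1019
scene 3 L pred u,v [270.7 146.8] seen 280 153.5 z 0.0913
scene 3 R pred u,v [290.  161.5] seen 288 159.5 z 0.1180
```

Emit:
{"method": "servo_tool", "body": {
  "rows": [
    [[0, 0, 0, 0, 0, 0, -1], [0, 0, 0, 0, 0, 0, -1], [0, 0, 0, 0, 0, 0, -1], [0, 0, -6, 0, 0, -0.0002, -1], [0, 0, -6, 0, 0, -0.0002, -1], [0, 0, 0, 0, 0, 0, -1], [0, 0, 0, 0, 0, 0, -0.4], [0, 0, 0, 0, 0, 0, -0.4]]
  ]
}}

```text
t: 6.63
tcp_pos: [0.5403, 0.1065, 0.1148]
tool_rot: [0.969, 0.247, 0.0, 0.001]
force: [0.6, 0.0, -0.0]
finger_gap: 0.3
gripper_force: 0.0
```

```bash
cat >> h.py <<'E'
def chk(t):
    check(t);y=yaw();print("yaw",np.degrees(y))
    for n in("side","scene"): edge(n,t,y)
E
python3 -c "
from h import *
chk('4')"
```

```text
{'t': 6.6333, 'tcp_pos': [0.5403, 0.1065, 0.1148], 'tool_rot': [0.9689, 0.2474, 0.0002, 0.0006], 'force': [0.5625, 0.0121, -0.0331], 'ft_torque': [0.0322, -0.0085, -0.0124], 'finger_gap': 0.3001, 'gripper_force': 0.0} q6 1.064
side n 171 cols 168 184 rows 172 191 z 0.1078
scene n 25 cols 281 290 rows 152 159 z 0.1083
yaw 28.669443051461258
side 4 L pred u,v [167.7 186.2] seen 168 183.5 z 0.1174
side 4 R pred u,v [199.1 171.2] seen 184 177.5 z 0.1021
scene 4 L pred u,v [268.7 148.3] seen 281 153.0 z 0.0985
scene 4 R pred u,v [292. 160.] seen 290 158.5 z 0.1163
```

Emit:
{"method": "servo_tool", "body": {
  "rows": [
    [[0, 0, 0, 0, 0, 0, -1], [0, 0, 0, 0, 0, 0, -1], [0, 0, 0, 0, 0, 0, -1], [0, 0, 0, 0, 0, 0, -1]]
  ]
}}

```text
t: 7.07
tcp_pos: [0.5397, 0.1075, 0.1149]
tool_rot: [0.969, 0.248, -0.0, -0.0]
force: [-0.7, 4.1, 2.5]
finger_gap: 0.164
gripper_force: 31.9
```

Emit:
{"method": "servo_tool", "body": {
  "rows": [
    [[0, 0, -6, 0, 0, -0.0002, -1], [0, 0, -6, 0, 0, -0.0002, -1], [0, 0, 0, 0, 0, 0, -1], [0, 0, 0, 0, 0, 0, -0.4], [0, 0, 0, 0, 0, 0, -0.4], [0, 0, 0, 0, 0, 0, -0.4]]
  ]
}}

```text
t: 7.57
tcp_pos: [0.5404, 0.1063, 0.1151]
tool_rot: [0.937, 0.348, 0.0, 0.001]
force: [0.2, 0.2, 0.2]
finger_gap: 0.302
gripper_force: 0.0
```

```bash
python3 -c "
from h import *
chk('5')"
```

```text
{'t': 7.5667, 'tcp_pos': [0.5404, 0.1063, 0.1151], 'tool_rot': [0.9375, 0.3481, 0.0002, 0.0006], 'force': [0.1621, 0.1998, 0.2489], 'ft_torque': [-0.0229, 0.0217, 0.0011], 'finger_gap': 0.3017, 'gripper_force': 0.0} q6 0.853
side n 142 cols 172 187 rows 169 192 z 0.1089
scene n 21 cols 283 291 rows 152 158 z 0.1103
yaw 40.72338641902555
side 5 L pred u,v [170.4 187.8] seen 172 186.5 z 0.1142
side 5 R pred u,v [196.4 169.8] seen 187 171.5 z 0.1104
scene 5 L pred u,v [267.3 150. ] seen 283 153.5 z 0.1034
scene 5 R pred u,v [293.3 158.2] seen 291 157.5 z 0.1136
```

Emit:
{"method": "servo_tool", "body": {
  "rows": [
    [[0, 0, 0, 0, 0, 0, -1], [0, 0, 0, 0, 0, 0, -1], [0, 0, 0, 0, 0, 0, -1], [0, 0, 0, 0, 0, 0, -1]]
  ]
}}

```text
t: 8.0
tcp_pos: [0.5393, 0.1075, 0.1152]
tool_rot: [0.938, 0.348, -0.0, -0.001]
force: [-2.5, 4.8, 3.5]
finger_gap: 0.161
gripper_force: 32.0
```

Emit:
{"method": "servo_tool", "body": {
  "rows": [
    [[0, 0, -6, 0, 0, -0.0002, -1], [0, 0, -6, 0, 0, -0.0002, -1], [0, 0, 0, 0, 0, 0, -1], [0, 0, 0, 0, 0, 0, -0.4], [0, 0, 0, 0, 0, 0, -0.4], [0, 0, 0, 0, 0, 0, -0.4]]
  ]
}}

```text
t: 8.5
tcp_pos: [0.5407, 0.1064, 0.1156]
tool_rot: [0.896, 0.444, 0.0, 0.001]
force: [0.0, -0.7, 0.0]
finger_gap: 0.299
gripper_force: 0.0
```

```bash
python3 -c "
from h import *
chk('6')"
```

```text
{'t': 8.5, 'tcp_pos': [0.5407, 0.1064, 0.1156], 'tool_rot': [0.8959, 0.4442, 0.0004, 0.0006], 'force': [0.0196, -0.658, 0.0423], 'ft_torque': [0.0753, -0.0089, 0.0291], 'finger_gap': 0.2986, 'gripper_force': 0.0} q6 0.643
side n 143 cols 175 188 rows 173 196 z 0.0999
scene n 19 cols 284 292 rows 154 158 z 0.1073
yaw 52.73073161346637
side 6 L pred u,v [173.7 188.9] seen 175 190.5 z 0.1084
side 6 R pred u,v [193.1 168.8] seen 188 175.0 z 0.0997
scene 6 L pred u,v [266.4 151.9] seen 284 155.5 z 0.1036
scene 6 R pred u,v [294.1 156.2] seen 292 158.0 z 0.1055
```

Emit:
{"method": "servo_tool", "body": {
  "rows": [
    [[0, 0, 0, 0, 0, 0, -1], [0, 0, 0, 0, 0, 0, -1], [0, 0, 0, 0, 0, 0, -1], [0, 0, 0, 0, 0, 0, -1]]
  ]
}}

```text
t: 8.93
tcp_pos: [0.5391, 0.1075, 0.1157]
tool_rot: [0.896, 0.444, -0.001, -0.001]
force: [-3.1, 2.8, 3.8]
finger_gap: 0.154
gripper_force: 33.7
```

```bash
python3 - <<'E'
from h import *
f=lambda i,r,c:cv2.resize(cv2.imread(f"pics/{i}.png")[r:r+75,c:c+100],(400,300),interpolation=2)
cv2.imwrite("pics/c6.png",np.vstack([np.hstack([f("side5",150,130),f("side6",150,130)]),np.hstack([f("scene5",120,230),f("scene6",120,230)])]))
E
```

```text
(no output)
```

View pics/c6.png

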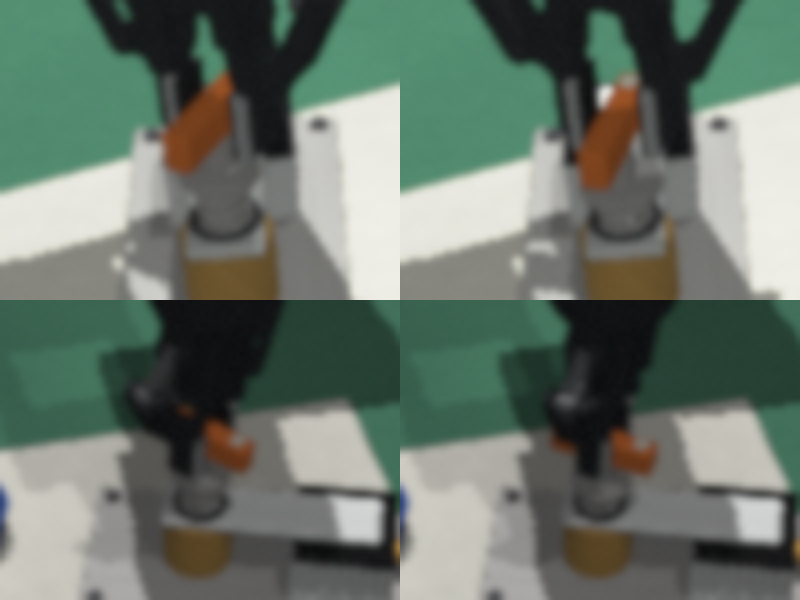

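Emit:
{"method": "servo_tool", "body": {
  "rows": [
    [[0, 0, 0, 0, 0, 0, -0.2], [0, 0, 0, 0, 0, 0, 0], [0, 0, 0, 0, 0, 0, 0], [0, 0, 0, 0, -0.0019, -0.02, 0], [0, 0, 0, 0, 0, -0.02, 0], [0, 0, 0, 0, 0, 0, 0], [0, 0, -6, 0, 0, 0, 0], [0, 0, -6, 0, 0, 0, 0]]
  ]
}}

```text
t: 9.6
tcp_pos: [0.5391, 0.1077, 0.1556]
tool_rot: [0.843, 0.537, 0.001, 0.001]
force: [0.2, -0.3, -0.0]
finger_gap: 0.504
gripper_force: 0.0
```

Emit:
{"method": "servo_tool", "body": {
  "rows": [
    [[0, 0, -7, 0, 0, 0, 0], [0, 0, -7, 0, 0, 0, 0], [0, 0, -7, 0, 0, 0, 0], [0, 0, -7, 0, 0, 0, 0], [0, 0, -7, 0, 0, 0, 0], [0, 0, -7, 0, 0, 0, 0], [0, 0, -7, 0, 0, 0, 0], [0, 0, -7, 0, 0, 0, 0]]
  ]
}}

```text
t: 10.27
tcp_pos: [0.5387, 0.1077, 0.1549]
tool_rot: [0.492, 0.871, -0.0, 0.0]
force: [0.4, 0.1, 0.5]
finger_gap: 0.496
gripper_force: 0.0
```

Emit:
{"method": "servo_tool", "body": {
  "rows": [
    [[0, 0, -7, 0, 0, 0, 0], [0, 0, -7, 0, 0, 0, 0], [0, 0, -7, 0, 0, 0, 0], [0, 0, -7, 0, 0, 0, 0], [0, 0, -7, 0, 0, 0, 0], [0, 0, -7, 0, 0, 0, 0], [0, 0, -7, 0, 0, 0, 0], [0, 0, -7, 0, 0, 0, 0]]
  ]
}}

```text
t: 10.93
tcp_pos: [0.5387, 0.1077, 0.1549]
tool_rot: [0.025, 1.0, -0.0, 0.0]
force: [-1.1, -0.2, -0.6]
finger_gap: 0.498
gripper_force: 0.0
```

Emit:
{"method": "servo_tool", "body": {
  "rows": [
    [[0, 0, -7, 0, 0, 0, 0], [0, 0, -7, 0, 0, 0, 0], [0, 0, -7, 0, 0, 0, 0], [0, 0, -7, 0, 0, 0, 0], [0, 0, -7, 0, 0, 0, 0], [0, 0, -7, 0, 0, 0, 0], [0, 0, -7, 0, 0, 0, 0], [0, 0, -7, 0, 0, 0, 0]]
  ]
}}

```text
t: 11.6
tcp_pos: [0.5387, 0.1077, 0.1549]
tool_rot: [-0.447, 0.895, -0.0, -0.0]
force: [0.7, 0.7, -0.0]
finger_gap: 0.499
gripper_force: 0.0
```

Emit:
{"method": "servo_tool", "body": {
  "rows": [
    [[0, 0, 0, 0, 0, 0, 0], [0, 0, 0, 0, 0, 0, 0], [0, 0, 0, 0, 0, 0, 0]]
  ]
}}

```text
t: 11.85
tcp_pos: [0.5386, 0.1079, 0.1552]
tool_rot: [-0.443, 0.897, -0.0, -0.0]
force: [0.1, -0.2, 0.2]
finger_gap: 0.501
gripper_force: 0.0
```

```bash
python3 - <<'E'
from h import *
s=manip.sense();print(s["q"],s["tcp_pos"],np.degrees(yaw()))
w=manip.snapshot("wrist");ci=manip.camera_info("wrist")
m=orange(w);c,_=cv2.findContours(m,0,2);k=max(c,key=cv2.contourArea)
r=cv2.minAreaRect(k);B=cv2.boxPoints(r);P=np.array([onplane(ci,*p,.116)[:2] for p in B]);print(r,P.round(4).tolist(),P.mean(0))
e=P[1]-P[0];f=P[2]-P[1];e=e if np.hypot(*e)>np.hypot(*f) else f;print(np.degrees(np.arctan2(e[1],e[0])),np.hypot(*e))
cv2.imwrite("pics/wrist7.png",w)
E
```

```text
[-5.65171913e-03  5.59357428e-01  1.71179805e+00 -2.76184915e-04
  8.70546002e-01 -2.49401397e+00] [0.53856696 0.10789926 0.15519687] 232.58285288687478
((253.5, 239.0), (62.0, 21.0), 90.0) [[0.5374, 0.0956], [0.5277, 0.103], [0.552, 0.1354], [0.5623, 0.1276]] [0.54485678 0.11538801]
53.18346583440033 0.04047305451891093
```

View pics/wrist7.png

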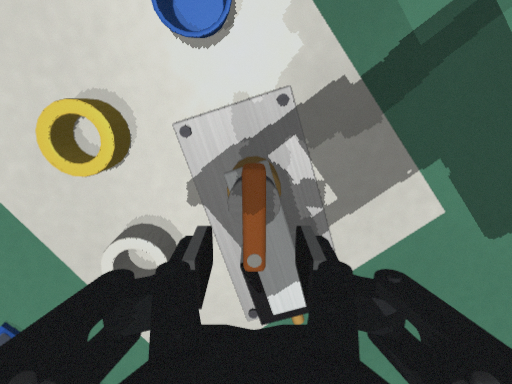

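Emit:
{"method": "servo_tool", "body": {
  "rows": [
    [[0, 0, 0, 0, 0, 0.025, 0], [0, 0, 0, 0, 0, 0.0225, -0.3], [0, 0, 0, 0, 0, 0, -0.5], [0, 0, 0, 0, 0, 0, -0.5], [0, 0, 0, 0, 0, 0, -1], [0, 0, 0, 0, 0, 0, -1], [0, 0, 0, 0, 0, 0, -1], [0, 0, 0, 0, 0, 0, -1]]
  ],
  "squeeze": 40
}}

```text
t: 12.57
tcp_pos: [0.5387, 0.1081, 0.1087]
tool_rot: [-0.444, 0.896, -0.0, 0.0]
force: [-0.5, -0.3, -2.7]
finger_gap: 0.15
gripper_force: 41.8
```

Emit:
{"method": "servo_tool", "body": {
  "rows": [
    [[0, 0, 4, 0, 0, 0.0001, -1], [0, 0, 7, 0, 0, 0.00016, -1], [0, 0, 7, 0, 0, 0.00016, -1], [0, 0, 7, 0, 0, 0.00016, -1], [0, 0, 7, 0, 0, 0.00016, -1], [0, 0, 7, 0, 0, 0.00016, -1], [0, 0, 7, 0, 0, 0.00016, -1], [0, 0, 7, 0, 0, 0.00016, -1]]
  ]
}}

```text
t: 13.23
tcp_pos: [0.539, 0.1075, 0.1074]
tool_rot: [0.005, 1.0, -0.001, 0.001]
force: [-0.6, -1.5, -0.7]
finger_gap: 0.157
gripper_force: 42.0
```

Emit:
{"method": "servo_tool", "body": {
  "rows": [
    [[0, 0, 7, 0, 0, 0.00016, -1], [0, 0, 7, 0, 0, 0.00016, -1], [0, 0, 7, 0, 0, 0.00016, -1], [0, 0, 7, 0, 0, 0.00016, -1], [0, 0, 7, 0, 0, 0.00016, -1], [0, 0, 7, 0, 0, 0.00016, -1], [0, 0, 7, 0, 0, 0.00016, -1], [0, 0, 7, 0, 0, 0.00016, -1]]
  ]
}}

```text
t: 13.9
tcp_pos: [0.5386, 0.107, 0.1061]
tool_rot: [0.474, 0.881, -0.001, 0.001]
force: [-0.3, -4.3, -1.3]
finger_gap: 0.159
gripper_force: 42.0
```

Emit:
{"method": "servo_tool", "body": {
  "rows": [
    [[0, 0, 7, 0, 0, 0.00016, -1], [0, 0, 7, 0, 0, 0.00016, -1], [0, 0, 7, 0, 0, 0.00016, -1], [0, 0, 7, 0, 0, 0.00016, -1], [0, 0, 7, 0, 0, 0.00016, -1], [0, 0, 7, 0, 0, 0.00016, -1], [0, 0, 7, 0, 0, 0.00016, -1], [0, 0, 7, 0, 0, 0.00016, -1]]
  ]
}}

```text
t: 14.57
tcp_pos: [0.5379, 0.1069, 0.1047]
tool_rot: [0.832, 0.555, -0.001, 0.001]
force: [-2.0, -4.4, 0.2]
finger_gap: 0.153
gripper_force: 42.2
```

Emit:
{"method": "servo_tool", "body": {
  "rows": [
    [[0, 0, 7, 0, 0, 0.00016, -1], [0, 0, 7, 0, 0, 0.00016, -1], [0, 0, 7, 0, 0, 0.00016, -1], [0, 0, 7, 0, 0, 0.00016, -1], [0, 0, 7, 0, 0, 0.00016, -1], [0, 0, 7, 0, 0, 0.00016, -1], [0, 0, 7, 0, 0, 0.00016, -1], [0, 0, 7, 0, 0, 0.00016, -1]]
  ]
}}

```text
t: 15.23
tcp_pos: [0.5375, 0.1074, 0.1035]
tool_rot: [0.995, 0.1, -0.001, 0.001]
force: [-1.4, -2.5, 0.5]
finger_gap: 0.154
gripper_force: 42.3
```

Emit:
{"method": "servo_tool", "body": {
  "rows": [
    [[0, 0, 7, 0, 0, 0.00016, -1], [0, 0, 7, 0, 0, 0.00016, -1], [0, 0, 7, 0, 0, 0.00016, -1], [0, 0, 7, 0, 0, 0.00016, -1], [0, 0, 7, 0, 0, 0.00016, -1], [0, 0, 7, 0, 0, 0.00016, -1], [0, 0, 7, 0, 0, 0.00016, -1], [0, 0, 7, 0, 0, 0.00016, -1]]
  ]
}}

```text
t: 15.9
tcp_pos: [0.5377, 0.1081, 0.1022]
tool_rot: [0.925, -0.379, -0.001, 0.0]
force: [-1.7, 0.2, 0.7]
finger_gap: 0.157
gripper_force: 42.3
```

Emit:
{"method": "servo_tool", "body": {
  "rows": [
    [[0, 0, 7, 0, 0, 0.00016, -1], [0, 0, 7, 0, 0, 0.00016, -1], [0, 0, 5, 0, 0, 0.0001, -1], [0, 0, 0, 0, 0, 0, -1], [0, 0, 0, 0, 0, 0, -1]]
  ]
}}

```text
t: 16.32
tcp_pos: [0.5379, 0.1082, 0.1018]
tool_rot: [0.852, -0.524, -0.0, 0.0]
force: [-2.3, -0.1, 0.5]
finger_gap: 0.158
gripper_force: 42.3
```

```bash
python3 -c "
from h import *
chk('8');print(manip.sense()['q'])"
```

```text
{'t': 16.3167, 'tcp_pos': [0.5379, 0.1082, 0.1018], 'tool_rot': [0.8519, -0.5236, -0.0004, 0.0002], 'force': [-2.3356, -0.105, 0.5188], 'ft_torque': [0.04, 0.5065, -0.0884], 'finger_gap': 0.1578, 'gripper_force': 42.347} q6 2.668
side n 142 cols 186 198 rows 182 195 z 0.0890
scene n 31 cols 270 277 rows 158 162 z 0.0912
yaw -63.172085055090555
side 8 L pred u,v [167.6 174.1] seen 186 187.0 z 0.0798
side 8 R pred u,v [200.4 183.1] seen 198 189.5 z 0.0991
scene 8 L pred u,v [267.8 158.6] seen 270 160.5 z 0.1058
scene 8 R pred u,v [292.4 149.6] seen 277 159.5 z 0.0762
[-5.32966743e-03  6.46069140e-01  1.74524976e+00  2.06101965e-04
  7.51188695e-01  2.66787684e+00]
```

Emit:
{"method": "servo_tool", "body": {
  "rows": [
    [[0, 0, 0, 0, 0, 0, -0.2], [0, 0, 0, 0, 0, 0, 0], [0, 0, 0, 0, 0, 0, 0], [0, 0, 0, 0, 0, -0.02, 0], [0, 0, 0, 0, 0, -0.02, 0], [0, 0, 0, 0, 0, 0, 0], [0, 0, -6, 0, 0, 0, 0], [0, 0, -6, 0, 0, 0, 0]]
  ]
}}

```text
t: 17.08
tcp_pos: [0.5391, 0.108, 0.1415]
tool_rot: [0.903, -0.43, 0.001, -0.0]
force: [-0.4, -0.6, -0.4]
finger_gap: 0.503
gripper_force: 0.0
```

Emit:
{"method": "servo_tool", "body": {
  "rows": [
    [[0, 0, -7, 0, 0, 0, 0], [0, 0, -7, 0, 0, 0, 0], [0, 0, -7, 0, 0, 0, 0], [0, 0, -7, 0, 0, 0, 0], [0, 0, -7, 0, 0, 0, 0], [0, 0, -7, 0, 0, 0, 0], [0, 0, -7, 0, 0, 0, 0], [0, 0, -7, 0, 0, 0, 0]]
  ]
}}

```text
t: 17.75
tcp_pos: [0.5388, 0.108, 0.1408]
tool_rot: [0.999, 0.044, 0.0, 0.0]
force: [0.2, -0.1, -0.5]
finger_gap: 0.5
gripper_force: 0.0
```

Emit:
{"method": "servo_tool", "body": {
  "rows": [
    [[0, 0, -7, 0, 0, 0, 0], [0, 0, -7, 0, 0, 0, 0], [0, 0, -7, 0, 0, 0, 0], [0, 0, -7, 0, 0, 0, 0], [0, 0, -7, 0, 0, 0, 0], [0, 0, -7, 0, 0, 0, 0], [0, 0, -7, 0, 0, 0, 0], [0, 0, -7, 0, 0, 0, 0]]
  ]
}}

```text
t: 18.42
tcp_pos: [0.5388, 0.108, 0.1407]
tool_rot: [0.861, 0.508, 0.0, 0.0]
force: [-0.3, 0.7, 0.0]
finger_gap: 0.498
gripper_force: 0.0
```

Emit:
{"method": "servo_tool", "body": {
  "rows": [
    [[0, 0, -7, 0, 0, 0, 0], [0, 0, -7, 0, 0, 0, 0], [0, 0, -7, 0, 0, 0, 0], [0, 0, -7, 0, 0, 0, 0], [0, 0, -7, 0, 0, 0, 0], [0, 0, -7, 0, 0, 0, 0], [0, 0, -7, 0, 0, 0, 0], [0, 0, -7, 0, 0, 0, 0]]
  ]
}}

```text
t: 19.08
tcp_pos: [0.5388, 0.108, 0.1407]
tool_rot: [0.522, 0.853, 0.0, 0.0]
force: [-0.7, 1.1, -1.1]
finger_gap: 0.504
gripper_force: 0.0
```

Emit:
{"method": "servo_tool", "body": {
  "rows": [
    [[0, 0, 0, 0, 0, 0, 0], [0, 0, 0, 0, 0, 0, 0], [0, 0, 0, 0, 0, 0, 0]]
  ]
}}

```text
t: 19.33
tcp_pos: [0.5386, 0.108, 0.141]
tool_rot: [0.526, 0.851, 0.0, 0.0]
force: [0.4, -0.2, -0.3]
finger_gap: 0.503
gripper_force: 0.0
```

```bash
python3 - <<'E'
from h import *
s=manip.sense();print(s["q"][5],s["tcp_pos"],np.degrees(yaw()))
w=manip.snapshot("wrist");cv2.imwrite("pics/wrist9.png",w)
si=manip.snapshot("side");cv2.imwrite("pics/side9.png",si)
cv2.imwrite("pics/c9.png",np.hstack([cv2.resize(w,(400,300)),cv2.resize(si[150:225,130:230],(400,300),interpolation=2)]))
E
```

```text
-0.4695799029729745 [0.53859831 0.1080442  0.14098965] 116.59118260041355
```

View pics/c9.png

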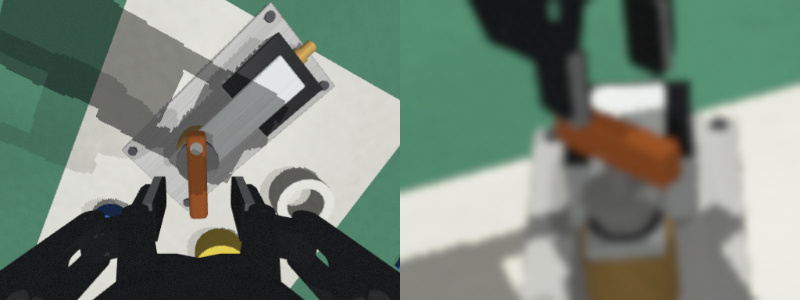

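Emit:
{"method": "servo_tool", "body": {
  "rows": [
    [[0, 0, 0, 0, 0, 0.02, 0], [0, 0, 0, 0, 0, 0.02, -0.3], [0, 0, 0, 0, 0, 0, -0.5], [0, 0, 0, 0, 0, 0, -0.5], [0, 0, 0, 0, 0, 0, -1], [0, 0, 0, 0, 0, 0, -1], [0, 0, 0, 0, 0, 0, -1], [0, 0, 0, 0, 0, 0, -1]]
  ],
  "squeeze": 40
}}

```text
t: 20.1
tcp_pos: [0.5382, 0.108, 0.1017]
tool_rot: [0.524, 0.851, -0.0, -0.0]
force: [-1.8, -0.2, -2.2]
finger_gap: 0.154
gripper_force: 41.6
```

Emit:
{"method": "servo_tool", "body": {
  "rows": [
    [[0, 0, 4, 0, 0, 0.0001, -1], [0, 0, 7, 0, 0, 0.00016, -1], [0, 0, 7, 0, 0, 0.00016, -1], [0, 0, 7, 0, 0, 0.00016, -1], [0, 0, 7, 0, 0, 0.00016, -1], [0, 0, 7, 0, 0, 0.00016, -1], [0, 0, 7, 0, 0, 0.00016, -1], [0, 0, 7, 0, 0, 0.00016, -1]]
  ]
}}

```text
t: 20.77
tcp_pos: [0.5386, 0.1079, 0.1005]
tool_rot: [0.851, 0.526, 0.0, 0.0]
force: [-0.9, -1.0, -0.5]
finger_gap: 0.158
gripper_force: 41.8
```

Emit:
{"method": "servo_tool", "body": {
  "rows": [
    [[0, 0, 7, 0, 0, 0.00016, -1], [0, 0, 4, 0, 0, 0.0001, -1], [0, 0, 0, 0, 0, 0, -1], [0, 0, 0, 0, 0, 0, -1], [0, 0, 0, 0, 0, 0, -1], [0, 0, 0, 0, 0, 0, -1]]
  ]
}}

```text
t: 21.27
tcp_pos: [0.5387, 0.1079, 0.1001]
tool_rot: [0.896, 0.445, 0.0, 0.0]
force: [-0.9, -3.0, -0.2]
finger_gap: 0.159
gripper_force: 41.9
```

```bash
python3 - <<'E'
from h import *
chk('10')
w=manip.snapshot("wrist")
cv2.imwrite("pics/c10.png",np.hstack([cv2.resize(w,(400,300)),cv2.resize(cv2.imread("pics/side10.png")[150:225,130:230],(400,300),interpolation=2)]))
E
```

```text
{'t': 21.2667, 'tcp_pos': [0.5387, 0.1079, 0.1001], 'tool_rot': [0.8957, 0.4447, 0.0002, 0.0003], 'force': [-0.9186, -2.9824, -0.2136], 'ft_torque': [-0.534, 0.1571, -0.0652], 'finger_gap': 0.1585, 'gripper_force': 41.8826} q6 0.644
side n 111 cols 176 185 rows 177 199 z 0.0927
scene n 17 cols 285 292 rows 157 161 z 0.0975
yaw 52.78691111969518
side 10 L pred u,v [173.7 188.9] seen 176 194.0 z 0.1009
side 10 R pred u,v [193.1 168.8] seen 185 178.5 z 0.0929
scene 10 L pred u,v [266.4 151.9] seen 285 158.5 z 0.0940
scene 10 R pred u,v [294.1 156.2] seen 292 160.5 z 0.0972
```

View pics/c10.png

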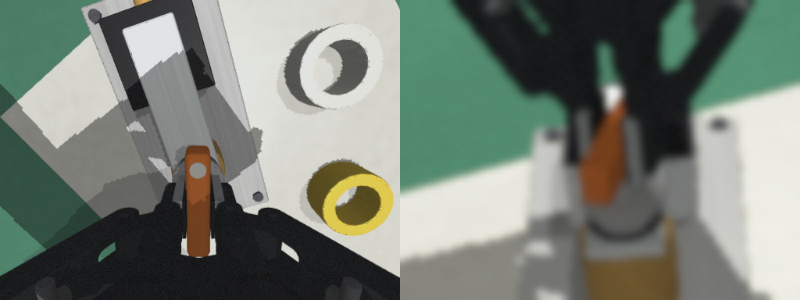

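The handle is back at the yaw where it dropped, about 8 mm lower, and gripped at 42 N.

```bash
python3 -c "
from station import manip
print(manip.sign_off())"
```

```text
the job is handed in; nothing more can be done
None
```

The bolt dropped one thread after about 69° backward, then went forward one full turn (handle about 8 mm lower), and I handed in still gripping at 42 N, about 21 s in.

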